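# Fit the strainer sleeve and the beater of a small mixer and hold it running

### The job

Get the little mixer going: first set the empty steel strainer sleeve upright into the mixer's round bowl, all the way down, and let go of it. Then take the beater out of its wooden stand by the square black grip, lower it through the sleeve, turn it so that its cross-shaped stem meshes with the drive socket, slide it fully home, and push on until the spring-loaded drive is right down; finish while still holding the beater's grip and keeping the drive pressed down, with the sleeve still seated. Leave the tin, glass, spice jar and beaker where they stand.

Things in the scene. Friction and masses are not known exactly. Their poses are not given: they have to be found in the camera images.
- cup_mid (a point): Centre (half-way up, on the axis) of the loose steel strainer sleeve: a cylinder 60 mm outside, 75 mm high, wall 3 mm, open above; its floor is only an inward lip round a 45 mm opening. Stands upright on the worktop at the start, z up. 90 g. Grip it across the outside, 50 to 60 mm above its lower rim, so that the fingers stay above the bowl's rim.
- bowl_floor (a point): Centre of the mixer bowl's floor, on the mixer's upright axis, 32 mm above the worktop. The mixer: a fixed white round housing, 130 mm wide, 32 mm high, topped by a grey ring-shaped bowl, 73 mm inside, 83 mm outside, rim 24 mm above this point. The drive socket stands up 12 mm from the floor, inside the sleeve's opening. Seated sleeve: centre 37.5 mm, rim 75 mm above this point.
- socket_mouth (a point): Centre of the upper face of the drive socket, on the mixer's axis, z up, 44 mm above the worktop. A round aluminium cup, 32 mm outside, with a cross-shaped opening 20 mm deep; the slots run along this point's x and y axes, each 7.6 mm wide, 25 mm long (same every quarter turn). Starts at any angle; turns only stiffly (0.15 N m).
- socket_floor (a point): Centre of the socket's inner floor, 20 mm below its mouth, same axes. The stem is home when the beater's lower end stands on it.
- plunger (a joint): How far the drive (the socket with all in it) is pressed down, m: 0 up, 0.008 fully down (stop). A spring holds it up: 4.2 N to start, 9.8 N at the stop; the drive springs up when let go.
- beater_grip (a point): Centre of the beater's grip, on its axis: a black block 20 x 20 mm, 42 mm high, faces square to this point's x and y axes, z up; hold it here, clear of the sleeve's rim. Beater: 100 g, 146 mm long, 12 mm shaft, a 36 mm disc (underside 30 mm above the lower end), below it a 20 mm high cross spline: two bars along these x and y axes, 6 mm wide, 22 mm long, lower edges rounded. Starts at any turn.
- beater_tip (a point): Lower end of the beater's stem, on its axis, 125 mm below the centre of the grip; same axes.
- stand_top (a point): Centre of the upper face of the fixed wooden stand, 34 mm above the worktop: a round tube, 54 mm wide at the foot, 48 mm above, with a 29 mm hole. The beater's disc rests on this face, its stem hanging free in the hole (lower end 4 mm above the worktop). Stand and sleeve may swap places. A tall fridge fills the space left of the worktop: draw the arm back before swinging past it.
- tin: Bystander: food tin, 58 mm wide, 72 mm high, standing between the mixer and the right; origin at the centre of its underside. Leave it.
- tumbler: Bystander: small clear glass, 49 mm wide, 62 mm high; origin at the centre of its underside. Leave it.
- spice_jar: Bystander: spice jar with green lid, 46 mm wide, 106 mm high, near the front edge; origin at the centre of its underside. Leave it.
- beaker: Bystander: white stoneware beaker with grey foot, 67 mm wide, 96 mm high, front right; origin at the centre of its underside. Leave it.
There are look-alikes about, which are no part of the job. Leave any orange or purple look-alike of the part that bears beater_grip alone.

How it is judged:
On the way, in this order (a step that is already met when the one before it is completed fails the run):
1. the sleeve stands fully down in the mixer's bowl, let go, while the beater is still out of the mixer (horizontal distance between cup_mid and bowl_floor below 0.01 m and z of cup_mid in the frame of bowl_floor between 0.033 and 0.0425 m and angle between cup_mid's own z axis and vertical below 0.1 rad and contact force between the fingers and cup below 0.1 N and horizontal distance between beater_tip and socket_floor above 0.05 m), for 0.2 s.
2. the beater's stem is meshed and fully home in the drive socket, the sleeve still seated (horizontal distance between cup_mid and bowl_floor below 0.01 m and z of cup_mid in the frame of bowl_floor between 0.033 and 0.0425 m and angle between cup_mid's own z axis and vertical below 0.1 rad and horizontal distance between beater_tip and socket_floor below 0.004 m and z of beater_tip in the frame of socket_floor below 0.004 m and angle between beater_grip's own z axis and vertical below 0.12 rad), for 0.2 s.
At the end, for the whole second after the job is handed in: Sleeve untouched in the bowl, within 10 mm of its axis, down within 5 mm, upright within 0.1 rad; beater's lower end within 4 mm of the socket's floor and axis, upright within 0.12 rad; fingers still on the beater (over 2 N), drive kept down more than 5 of its 8 mm (all of step 2 and value of joint plunger above 0.005 m and contact force between the fingers and beater above 2 N and contact force between each of the arm, the fingers and cup below 0.5 N); the arm keeps its last pose, push and grip.
It fails at once if the tin, glass, spice jar or beaker is moved more than 40 mm or tipped (distance of any of tin, tumbler, spice_jar, beaker from where it was at the start of the episode above 0.04 m or angle between any of tin, tumbler, spice_jar, beaker's own z axis and vertical above 0.5 rad).
It also fails if it takes over 59 s, if anything falls off the work surface, if the arm or the gripper's body presses on something with over 40 N, if the wrist force passes 120 N, or if a joint passes its speed limit or range.

### The arm

A 7-joint arm with a two-finger parallel gripper is mounted at the origin on a cart in front of the work surface, level with it; the furniture and walls round the work are solid. World frame = base frame: x ahead of the robot, y to its left, z up, the work surface at z = 0. Lengths are in m, angles in rad, forces in N, time in s.
With the tool pointing down it reaches from about 0.35 to 0.9 m from the base axis. Payload 8.1 kg.
Tool frame: the origin (TCP) lies midway between the tips of the shut fingers; the grasp point (between the pads) lies arm.tcp_to_grasp behind it (arm.tcp_to_grasp is the distance from the TCP to the grasp point, in m); z points along the fingers, y is the line along which they close (so a half turn about z gives the same grasp; the last joint's range is limited). The gripper opens to 92 mm and grips with 3 to 60 N. Pads are 19 mm wide; open, the fingers measure 130 mm over their backs; the gripper's body (75 mm by 190 mm) begins 47 mm behind the grasp point.
Start: joints at [-0.103, 0.434, 0.025, 1.573, -0.012, 1.134, -0.075], TCP at [0.625, -0, 0.192] pointing down, gripper open.
Joint ranges: [-2.62, 2.62], [-0.44, 2.09], [-1.27, 1.32], [0.08, 2.57], [-1.32, 4.46], [0.12, 2], [-2.74, 2.74]. Speed limits (rad/s): [2.22, 2.22, 3.01, 3.01, 3.14, 3.14, 3.14].

### API

Orientations are given as a rotation vector (axis times angle).
In Python, from cell import observe, get_image, arm gives the robot as it stands. The module is installed in compiled form; this text tells all that it offers.
- The arm moves only by the tool drive_tool, never from a script. Its argument "steps" is a list of rows, each a list of 5 numbers: the closure, from 0 (fully open) to 1 (shut), then the shift along the world's x, y, z in mm, then the turn about the world's z in rad. In form: [[hand, x, y, z, roll], ...]. A call has 1 to 20 rows; each row shifts and turns the commanded pose from where the row before left it; what a row does not reach is not made up. A row lasts 1/12 s, in which the tool goes at most 41.7 mm and 7.16 degrees, less where a joint would pass 70% of its speed; a pose out of reach is approached as far as the arm can. A call with a gripper value outside its range is refused whole. The fingers move at their own pace and stop on an object; "grip_force" is the grip in N (left out, the last holds). Time passes only in rows, so rows that do not move let the fingers close. It gives the time, the measured TCP pose, the force, the opening and the grip force at its end, in the units of the state.
- observe(): the state, without advancing time (a new reading comes with each control period).
- get_image(name): name is "scene" or "side" or "wrist"; returns a dict with "image" (420x560x3 uint8, red, green, blue), "vfov" (degrees; the focal length in pixels is half the picture's height over the tangent of half this angle, whatever the lens; pixels are square), "cx", "cy" (the principal point, pixels), "k1" (the pictures are not rectified: a ray, as slopes to the right and down, at radius r is drawn at 1 + k1 r^2 times it, then the intrinsics apply), "xyz" and "attitude" of the camera in the world. Camera axes: x right, y down, z forward; pixel columns grow to the right and rows downward; lengths in m; the calibration is good to about 2 mm. A picture is of the moment at which its call begins. There is no depth.
- arm.sign_off(): hands the job in; it is judged then, once.
The state is a dict: "clock": time; "joints": joint angles; "dq": joint speeds; "joint_efforts": joint torques, N m; "position": TCP position; "ee_rot": TCP orientation; "force": force on the tool from outside, world axes, zero at the start; "ft_torque": the same for the moment, N m; "width": opening from 0.0 (shut) to 1.0 (fully open); "gripper_force": force on a finger pad.
Only numpy, scipy, OpenCV 4.12 (cv2) and the standard library are available. Lean on these libraries where they do the work, as an engineer would, in place of code of your own. Each camera call takes 0.05 s, during which the arm holds its last target. There are 200 camera calls.

## Working session

There is one attempt and no reset: what is moved stays moved. The work goes in short steps, Python scripts to look and compute and a tool call to move; the robot and the scene stay as the last step left them, time stands still between calls to the robot, and variables do not carry over. Pictures are saved under pics/ and viewed, at most 10 in all, crops included, and the job is handed in when it is done.

Besides the shell and the picture viewer there is one more tool, called as name(argument=value, ...), one argument or row to a line, values as JSON. drive_tool: Moves the arm, as the interface text tells. Its arguments: {"type":"object","properties":{"steps":{"type":"array"},"grip_force":{"type":"number"}},"required":["steps"]}

```bash
mkdir -p pics
cat > h.py <<'E'
import numpy as np, cv2
from cell import observe, get_image, arm
from scipy.spatial.transform import Rotation as R
def snap(n,f=None):
    d=get_image(n)
    if f: cv2.imwrite('pics/'+f+'.png',d['image'][:,:,::-1])
    return d
def rot(a):
    a=np.array(a,float)
    return R.from_rotvec(a).as_matrix() if a.size==3 else (a if a.size==9 else R.from_quat(a).as_matrix())
def ray(d,u,v):
    f=d['image'].shape[0]/2/np.tan(np.radians(d['vfov'])/2)
    x=np.array([(u-d['cx'])/f,(v-d['cy'])/f]); s=x.copy()
    for _ in range(30): s=x/(1+d['k1']*(s@s))
    return rot(d['attitude'])@np.array([s[0],s[1],1.])
def onz(d,u,v,z):
    r=ray(d,u,v);o=np.array(d['xyz']);return o+r*(z-o[2])/r[2]
def proj(d,p):
    c=rot(d['attitude']).T@(np.array(p,float)-d['xyz']);s=c[:2]/c[2]
    f=d['image'].shape[0]/2/np.tan(np.radians(d['vfov'])/2)
    s=s*(1+d['k1']*(s@s))*f;return s+[d['cx'],d['cy']]
E
python3 - <<'E'
from h import *
ims=[]
for n in ['scene','side','wrist']:
    d=snap(n,n+'0');print(n,{k:v for k,v in d.items() if k!='image'}); ims.append(d['image'])
print(observe(),arm.tcp_to_grasp)
E
```

```text
scene {'vfov': 52.204219627757325, 'cx': 276.5567633792367, 'cy': 212.70130130332188, 'k1': -0.012203357773967732, 'xyz': array([-0.00401432, -0.75612279,  0.97875983]), 'attitude': array([-2.29268386,  0.91900334, -0.35275674])}
side {'vfov': 47.38838659433458, 'cx': 275.9779336265401, 'cy': 214.74550618842392, 'k1': -0.04338730360306353, 'xyz': array([0.12192808, 0.65352286, 0.50261835]), 'attitude': array([-0.50427126,  2.38460213, -1.59611112])}
wrist {'vfov': 65.64978257530126, 'cx': 276.3935961264506, 'cy': 209.59441561923188, 'k1': -0.04999238370944063, 'xyz': array([0.62512622, 0.07473171, 0.38405904]), 'attitude': array([ 2.86274564e+00,  3.81001132e-04, -2.10871693e-03])}
{'clock': 0.15, 'joints': array([-0.10258904,  0.43507128,  0.02496093,  1.57390332, -0.011654  ,
        1.13401157, -0.0750945 ]), 'dq': array([-0.00070995, -0.00199647, -0.00025088, -0.00178725, -0.00132167,
       -0.00166906,  0.00071087]), 'joint_efforts': array([ 9.13879558e-04, -6.68263149e+01,  9.85680185e-01, -3.14695251e+01,
       -6.03506877e-02,  3.94195947e-02,  8.07748006e-05]), 'position': array([ 6.24550792e-01, -3.16612495e-05,  1.91614037e-01]), 'ee_rot': array([-2.22094180e+00, -2.22075263e+00,  1.45145702e-03]), 'force': array([ 0.68780069, -0.04428937, -0.0386892 ]), 'ft_torque': array([-0.0133834 ,  0.0520939 ,  0.03579133]), 'gripper_force': 0.0, 'width': 1.0023402842995621} 0.0188
```

View pics/scene0.png

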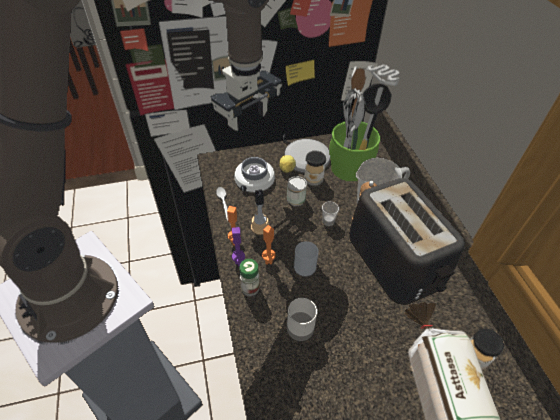

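View pics/side0.png

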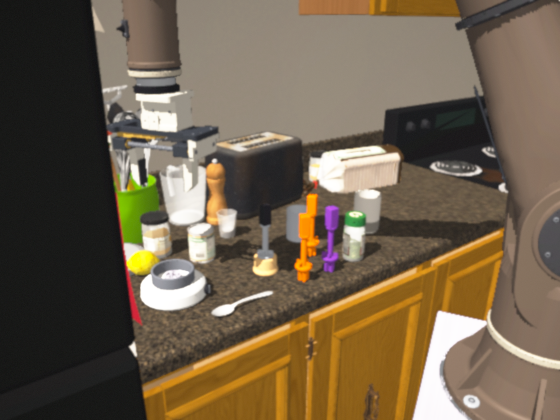

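View pics/wrist0.png

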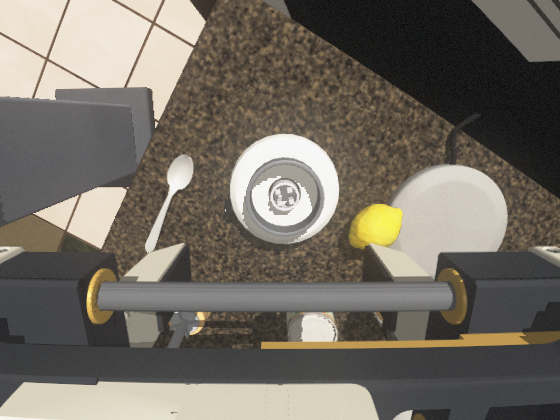

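Run:
```python
from h import *
a=cv2.imread('pics/scene0.png')[140:350,195:355]
b=cv2.imread('pics/side0.png')[180:320,130:400]
a=cv2.resize(a,None,fx=2.8,fy=2.8,interpolation=3)[:590]
b=cv2.resize(b,(350,182),interpolation=3)
c=np.zeros((590,800,3),np.uint8);c[:a.shape[0],:a.shape[1]]=a;c[:182,449:799]=b
cv2.imwrite('pics/crop1.png',c)
d=snap('scene')
for n,u,v,z in [('mixer',254,174,.03),('stand',260,226,.03),('greycyl bottom',307,271,0),('greycyl top',306,249,.075),('beakertop',302,308,.096),('tin?',297,184,.072),('tumb',330,207,.062),('jar',249,268,.106)]:print(n,onz(d,u,v,z).round(3))
```

```text
mixer [ 0.622 -0.02   0.03 ]
stand [ 0.495 -0.187  0.03 ]
greycyl bottom [ 0.498 -0.37   0.   ]
greycyl top [ 0.506 -0.352  0.075]
beakertop [ 0.368 -0.468  0.096]
tin? [ 0.659 -0.171  0.072]
tumb [ 0.669 -0.292  0.062]
jar [ 0.348 -0.31   0.106]
```

View pics/crop1.png

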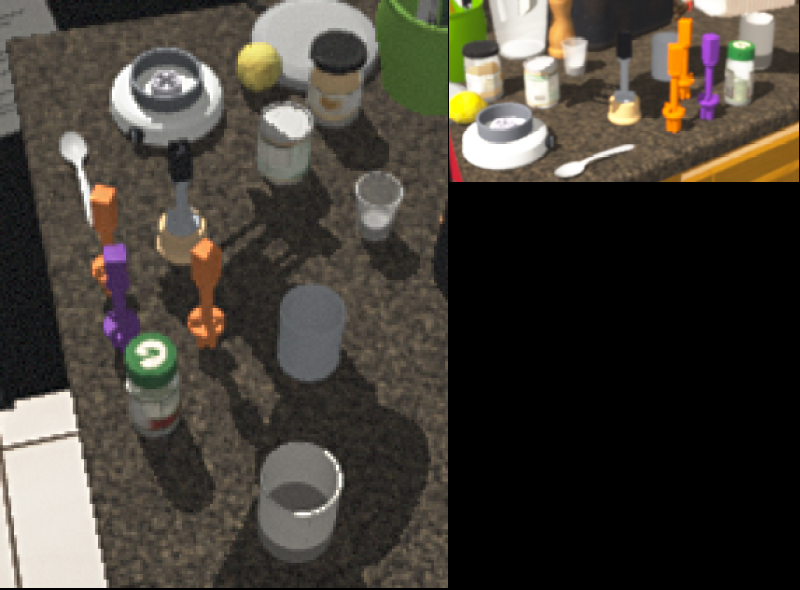

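Candidates. Sleeve: the blue-grey cylinder at scene (306,260), not the beaker at (302,320) or tumbler (330,213). Beater: the black grip at (259,197) in the wooden stand at (260,226), not the orange ones at (232,215) and (268,243) or the purple one at (237,245). The crop confirms both choices. I'll look at the mixer from closer first.

drive_tool(
  steps=[
    [0,0,-30,-22,0],
    [0,0,-30,-22,0],
    [0,0,-25,-16,0],
    [0,0,0,0,0],
    [0,0,0,0,0],
  ],
)

```text
clock: 0.62
position: [0.6238, -0.0873, 0.1309]
ee_rot: [-2.225, -2.216, 0.004]
force: [0.5, 0.4, -0.5]
width: 0.999
gripper_force: 0.0
```

Run:
```python
from h import *
d=snap('wrist','wrist1');p=proj(d,[.622,-.02,.044]);print(p,d['xyz'],observe()['position'])
u,v=p.astype(int)
im=cv2.imread('pics/wrist1.png');c=im[max(0,v-60):v+60,u-80:u+80];print(max(0,v-60),u-80)
c=cv2.resize(c,None,fx=5,fy=5,interpolation=3);cv2.imwrite('pics/crop2.png',c)
```

```text
[273.80048656 126.03898846] [ 0.62496944 -0.01237072  0.32339223] [ 0.62477517 -0.08519972  0.13189314]
66 193
```

View pics/crop2.png

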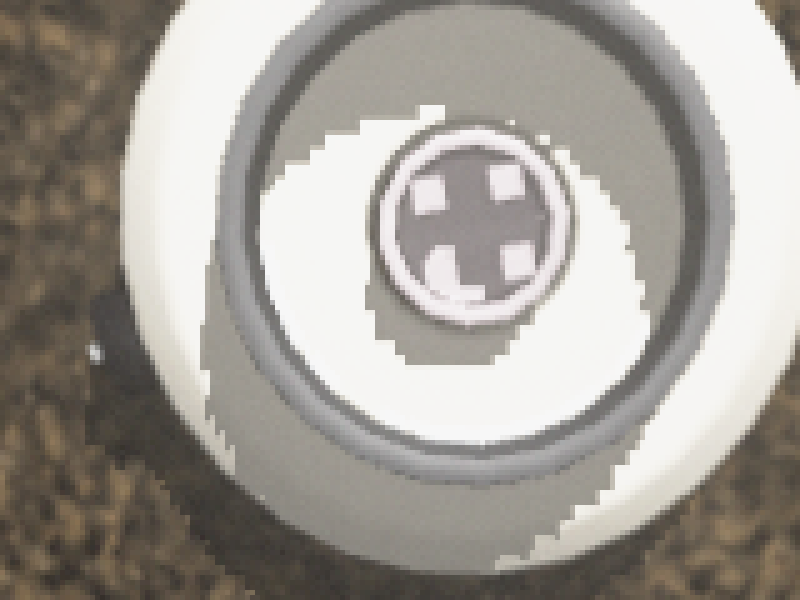

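The mixer's bowl ring is centred near wrist (288,111), and the socket's cross is turned about 9° (blocks at crop (428,195), (507,182), (519,260)).

Run:
```python
from h import *
d=get_image('wrist')
P=lambda u,v,z:onz(d,193+u/5,66+v/5,z)
print('mouth',P(474,224,.044))
# ring outer left/right/bottom at z=.056
print('rim L R', P(218,220,.056),P(733,215,.056),'bottom',P(480,483,.056))
a,b,c=[P(*q,.044) for q in [(428,195),(507,182),(519,260)]]
print('yaw',np.arctan2(*(b-a)[1::-1]),np.arctan2(*(b-c)[1::-1])-np.pi/2)
s=get_image('scene');
im=s['image'];hsv=cv2.cvtColor(im,cv2.COLOR_RGB2HSV)
# sleeve mask: bluish grey
i=im.astype(int);m=((i[:,:,2]-i[:,:,0]>3)&(i[:,:,2]>60)).astype(np.uint8)
m[:235]=0;m[290:]=0;m[:,:280]=0;m[:,335:]=0
n,l,st,ce=cv2.connectedComponentsWithStats(m);k=1+st[1:,4].argmax();print(st[k],ce[k],im[262,306])
x,y,w,h,_=st[k];print('mid',onz(s,x+w/2-.5,y+h/2-.5,.0375))
for z,pp in [(0.106,0)]:pass
for n,u,v in [('orangeA',232,210),('orangeB',268,231),('purple',237,233)]:print(n,onz(s,u,v,.14))
print('blackgrip',onz(s,259,197,.129))
```

```text
mouth [ 0.63455122 -0.00556493  0.044     ]
rim L R [ 0.59357385 -0.00506664  0.056     ] [ 0.67522769 -0.00430211  0.056     ] bottom [ 0.63546721 -0.04691476  0.056     ]
yaw 0.1569461009373771 0.1710473733096014
[294 242  24  34 569] [305.3427065  257.85413005] [ 96 101 103]
mid [ 0.50387377 -0.35517638  0.0375    ]
orangeA [ 0.42003941 -0.16461873  0.14      ]
orangeB [ 0.44054036 -0.27831476  0.14      ]
purple [ 0.38076236 -0.23036465  0.14      ]
blackgrip [ 0.50786476 -0.17127666  0.129     ]
```

drive_tool(
  steps=[
    [0,0,-10,35,0],
    [0,0,-10,35,0],
    [0,-15,-35,0,0],
    [0,-15,-35,0,0],
    [0,-15,-35,0,0],
    [0,-15,-35,0,0],
    [0,-15,-35,0,0],
    [0,-15,-35,0,0],
    [0,-15,-35,0,0],
    [0,-15,-5,0,0],
    [0,0,0,0,0],
    [0,0,0,0,0],
  ],
)

```text
clock: 1.77
position: [0.5053, -0.3545, 0.203]
ee_rot: [2.221, 2.22, 0.002]
force: [-0.0, -0.4, 0.1]
width: 1.002
gripper_force: 0.0
```

Run:
```python
from h import *
d=snap('wrist','wrist2');print(observe()['position'],d['xyz'],proj(d,[.504,-.355,.075]),proj(d,[.504,-.355,0]))
```

```text
[ 0.50629131 -0.35337957  0.20289737] [ 0.50541668 -0.27978002  0.39555768] [274.61408662 193.89268733] [274.85919354 179.97672184]
```

View pics/wrist2.png

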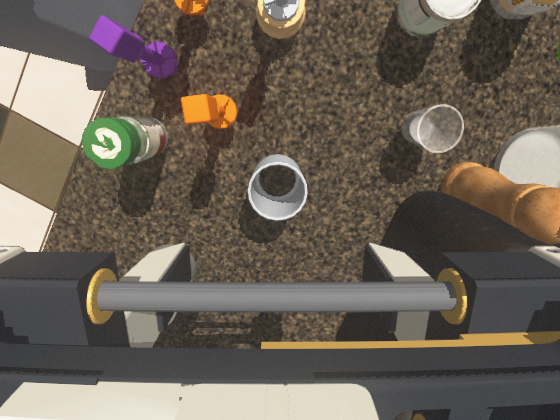

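Run:
```python
from h import *
d=get_image('wrist')
print('L,R',onz(d,248.5,190,.075),onz(d,307.5,190,.075),'bot',onz(d,278,219.5,.075))
print('orangeB',onz(d,200,122,.145),onz(d,222,125,.03),'mill/dark',onz(d,447,185,.1),onz(d,400,215,0),onz(d,500,215,.2))
print('stand',onz(d,281,18,.034))
```

```text
L,R [ 0.47875321 -0.34979537  0.075     ] [ 0.53817066 -0.34969966  0.075     ] bot [ 0.50855766 -0.38090892  0.075     ]
orangeB [ 0.44951374 -0.28229055  0.145     ] [ 0.44741804 -0.28718638  0.03      ] mill/dark [ 0.66680734 -0.33890282  0.1       ] [ 0.66521592 -0.39865151  0.        ] [ 0.6506701  -0.33797935  0.2       ]
stand [ 0.51120433 -0.18191413  0.034     ]
```

drive_tool(
  steps=[
    [0,2,2,-36,0],
    [0,0,0,-40,0],
    [0,0,0,-40,0],
    [0,0,0,-30,0],
    [0,0,0,-20,0],
    [0,0,0,0,0],
    [1,0,0,0,0],
    [1,0,0,0,0],
    [1,0,0,0,0],
    [1,0,0,0,0],
    [1,0,0,0,0],
    [1,0,0,0,0],
    [1,0,0,0,0],
  ],
  grip_force=20,
)

```text
clock: 2.95
position: [0.5075, -0.3535, 0.0373]
ee_rot: [2.221, 2.22, 0.001]
force: [-1.1, 0.8, 6.9]
width: 0.65
gripper_force: 20.0
```

drive_tool(
  steps=[
    [1,0,0,15,0],
    [1,0,0,40,0],
    [1,0,0,40,0],
    [1,0,0,40,0],
    [1,0,0,40,0],
    [1,12,34,0,0],
    [1,13,35,0,0],
    [1,13,35,0,0],
    [1,13,35,0,0],
    [1,13,35,0,0],
    [1,13,35,0,0],
    [1,13,35,0,0],
    [1,13,35,0,0],
    [1,13,35,0,0],
    [1,10,30,0,0],
    [1,0,0,0,0],
    [1,0,0,0,0],
  ],
)

```text
clock: 4.37
position: [0.6331, -0.0061, 0.2109]
ee_rot: [-2.216, -2.226, -0.0]
force: [0.1, -0.9, -1.0]
width: 0.652
gripper_force: 20.0
```

Run:
```python
from h import *
d=snap('wrist','wrist3');o=observe();print(o['position'],o['force'],o['width'])
s=snap('side','side3')
a=d['image'][60:300,130:430];b=s['image'][120:360,110:410]
cv2.imwrite('pics/crop3.png',cv2.resize(np.hstack([a,b]),(800,320),interpolation=3)[:,:,::-1])
```

```text
[ 0.63283848 -0.00876443  0.21103684] [ 0.14842804 -1.84763921 -0.72676477] 0.6531996624026473
```

View pics/crop3.png

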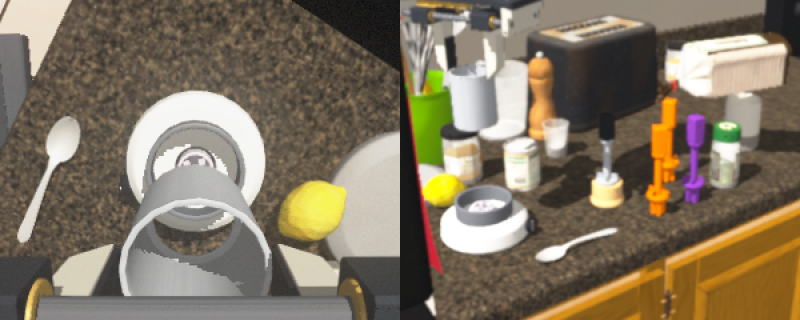

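The sleeve hangs upright in the fingers, rim spanning wrist u 221 to 333, with the mixer straight below. Lowering it now.

drive_tool(
  steps=[
    [1,2,1,-30,0],
    [1,0,0,-35,0],
    [1,0,0,-30,0],
    [1,0,0,-20,0],
    [1,0,0,-12,0],
    [1,0,0,-6,0],
    [1,0,0,-4,0],
    [1,0,0,-3,0],
    [1,0,0,0,0],
  ],
)

```text
clock: 5.22
position: [0.6356, -0.0083, 0.0719]
ee_rot: [2.221, 2.22, 0.001]
force: [-1.5, 0.4, -1.8]
width: 0.652
gripper_force: 20.0
```

drive_tool(
  steps=[
    [1,0,0,-1,0],
    [1,0,0,-1,0],
    [1,0,0,0,0],
    [1,0,0,0,0],
  ],
)

```text
clock: 5.55
position: [0.6352, -0.0079, 0.0696]
ee_rot: [2.221, 2.221, 0.001]
force: [-0.0, 0.4, -0.1]
width: 0.652
gripper_force: 20.0
```

drive_tool(
  steps=[
    [0.6,0,0,0,0],
    [0,0,0,0,0],
    [0,0,0,0,0],
    [0,0,0,0,0],
    [0,0,0,0,0],
    [0,0,0,0,0],
    [0,0,0,20,0],
    [0,0,0,40,0],
    [0,0,0,40,0],
    [0,0,0,40,0],
    [0,-24,-34,0,0],
    [0,-24,-34,0,0],
    [0,-24,-34,0,0],
    [0,-24,-34,0,0],
    [0,-24,-34,0,0],
    [0,-4,-4,0,0],
    [0,0,0,0,0],
    [0,0,0,0,0],
  ],
)

```text
clock: 7.05
position: [0.5111, -0.1821, 0.2095]
ee_rot: [2.223, 2.22, 0.001]
force: [0.3, 0.6, -0.1]
width: 0.999
gripper_force: 0.0
```

Run:
```python
from h import *
d=snap('wrist','wrist4');o=observe();print(o['position'],d['xyz'],o['force'],o['width'])
p=proj(d,[.511,-.18,.15]);print(p);u,v=p.astype(int);print(u-60,v-70)
a=cv2.resize(d['image'][v-70:v+50,u-60:u+60],(600,600),interpolation=3)
s=snap('side','side4');b=s['image'][200:310,130:230]
b=cv2.resize(b,(200,220),interpolation=3);e=cv2.resize(d['image'],(200,150));
r=np.zeros((600,200,3),np.uint8);r[:220]=b;r[230:380]=e
cv2.imwrite('pics/crop4.png',np.hstack([a,r])[:,:,::-1])
```

```text
[ 0.51165145 -0.18102753  0.2093472 ] [ 0.51139124 -0.10736579  0.40205714] [0.17502136 0.22589982 0.74857823] 1.0039932345693172
[275.81523916 210.28122315]
215 140
```

View pics/crop4.png

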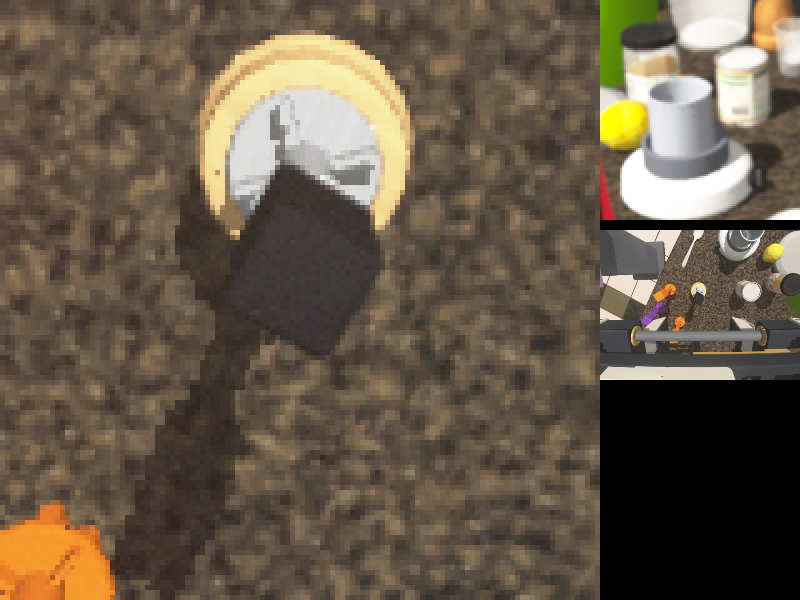

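Run:
```python
from h import *
d=get_image('wrist');im=d['image']
print([im[140+y//5,215+x//5].tolist() for x,y in [(300,290),(310,330),(300,210),(335,200),(350,250),(195,240),(180,480),(210,380)]])
i=im.astype(int);m=((i.max(2)<70)&(i[:,:,0]-i[:,:,2]<=6)).astype(np.uint8)
m=cv2.medianBlur(m*255,3);m[:165]=0;m[215:]=0;m[:,:255]=0;m[:,300:]=0
c=max(cv2.findContours(m,0,1)[0],key=cv2.contourArea);print(cv2.contourArea(c))
pts=c[:,0].astype(float);h=cv2.convexHull(c);ap=cv2.approxPolyDP(h,1.7,True)[:,0];print(ap.tolist())
W=[onz(d,*p,.150)[:2] for p in ap]
for k in range(len(ap)):
    a,b=W[k],W[(k+1)%len(ap)];e=b-a;print(ap[k],a.round(4),round(np.hypot(*e)*1000,1),round(np.degrees(np.arctan2(e[1],e[0])),1))
g=cv2.resize(np.clip(im[165:215,255:300].astype(float)*4-100,0,255).astype(np.uint8),None,fx=10,fy=10,interpolation=0)
cv2.imwrite('pics/grip.png',g[:,:,::-1])
```

```text
[[65, 60, 56], [60, 56, 53], [64, 56, 51], [113, 109, 108], [60, 53, 51], [63, 54, 48], [56, 47, 41], [66, 56, 47]]
42.5
[[285, 196], [284, 203], [277, 206], [277, 195]]
[285 196] [ 0.5191 -0.1666] 5.8 -97.4
[284 203] [ 0.5183 -0.1723] 6.1 -155.9
[277 206] [ 0.5128 -0.1748] 9.1 90.1
[277 195] [ 0.5127 -0.1658] 6.4 -7.2
```

Run:
```python
from h import *
d=get_image('wrist');im=cv2.GaussianBlur(d['image'],(3,3),0).astype(int)
m=((im.max(2)<76)&(im[:,:,0]-im[:,:,2]<13.5)).astype(np.uint8)*255
m=cv2.morphologyEx(m,cv2.MORPH_OPEN,np.ones((3,3),np.uint8))
m[:168]=0;m[216:]=0;m[:,:255]=0;m[:,300:]=0
c=max(cv2.findContours(m,0,1)[0],key=cv2.contourArea);print(cv2.contourArea(c))
for e in (1.5,2.5):
  ap=cv2.approxPolyDP(cv2.convexHull(c),e,True)[:,0];n=len(ap)
  W=[onz(d,*p,.150)[:2] for p in ap]
  for k in range(n):
    q=W[(k+1)%n]-W[k];print(ap[k],W[k].round(4),round(np.hypot(*q)*1000,1),round(np.degrees(np.arctan2(q[1],q[0])),1))
  print()
B,L,Rr=[onz(d,215+x/5,140+y/5,.150)[:2] for x,y in [(325,355),(230,291),(378,258)]]
for q in (B-L,Rr-B):print('eye',np.hypot(*q)*1000,np.degrees(np.arctan2(q[1],q[0])))
print('centre',(L+Rr)/2)
for v in range(170,216,2):print(''.join('#' if m[v,u] else '.' for u in range(255,300)))
```

```text
678.5
[270 176] [ 0.5072 -0.1504] 13.0 -25.2
[285 183] [ 0.519  -0.1559] 7.9 -65.9
[289 192] [ 0.5222 -0.1632] 18.3 -115.4
[279 212] [ 0.5144 -0.1797] 18.0 152.6
[259 202] [ 0.4984 -0.1714] 9.3 74.6
[262 191] [ 0.5009 -0.1624] 13.6 62.1

[270 176] [ 0.5072 -0.1504] 13.0 -25.2
[285 183] [ 0.519  -0.1559] 7.9 -65.9
[289 192] [ 0.5222 -0.1632] 18.3 -115.4
[279 212] [ 0.5144 -0.1797] 18.0 152.6
[259 202] [ 0.4984 -0.1714] 22.8 67.2

eye 18.507676257721 -34.85036082113076
eye 18.041240937344497 62.589296188618334
centre [ 0.51175867 -0.1655663 ]
.............................................
.............................................
.............................................
...............###...........................
..............########.......................
..............###########....................
............#################................
............####################.............
..........######################.............
..........#######################............
........##########################...........
.......############################..........
.......############################..........
......############################...........
.....############################............
....############################.............
....###########################..............
......########################...............
.........###################.................
..............#############..................
..................########...................
.....................####....................
.............................................
```

drive_tool(
  steps=[
    [0,0,4,-8,-0.1],
    [0,0,4,-8,-0.1],
    [0,0,4,-8,-0.1],
    [0,0,0,-4,-0.1],
    [0,0,0,0,-0.09],
    [0,0,0,0,0],
    [0,0,0,0,0],
  ],
)

```text
clock: 7.83
position: [0.5115, -0.1692, 0.1811]
ee_rot: [-2.69, -1.622, 0.0]
force: [-0.2, 0.0, 0.2]
width: 0.999
gripper_force: 0.0
```

Run:
```python
from h import *
d=snap('wrist','wrist5');o=observe();print(o['position'],o['ee_rot'],d['xyz'])
p=proj(d,[.511,-.17,.15]);print(p);u,v=p.astype(int);u0,v0=u-60,v-75;print(u0,v0)
im=d['image'][v0:v0+120,u0:u0+120];im=np.clip(im.astype(float)*1.8-30,0,255).astype(np.uint8)
cv2.imwrite('pics/crop5.png',cv2.resize(im,(600,600),interpolation=0)[:,:,::-1])
```

```text
[ 0.51147276 -0.16935689  0.18124065] [2.69023116e+00 1.62231775e+00 6.77550222e-05] [ 0.54648373 -0.10294669  0.37365554]
[276.27725565 225.3027031 ]
216 150
```

View pics/crop5.png

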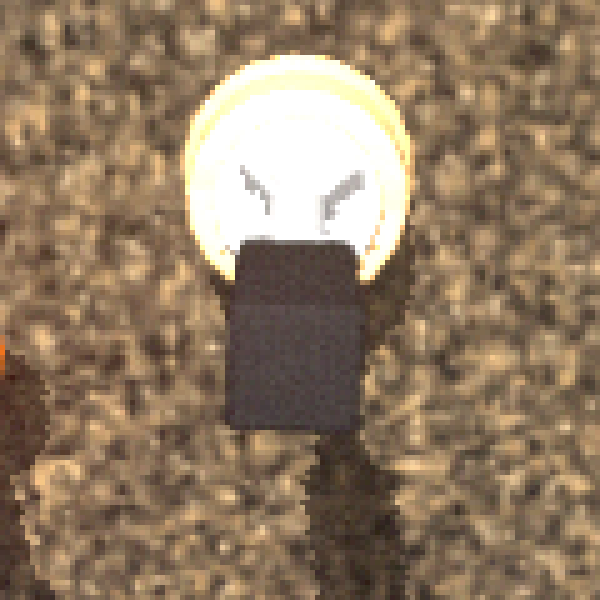

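The grip's top face sits at crop (233,302), (361,306), (361,429), (226,424), now nearly square to the image. The stand and disc are behind it.

Run:
```python
from h import *
d=get_image('wrist');Q=[onz(d,216+x/5,150+y/5,.150)[:2] for x,y in [(232,302),(361,306),(361,429),(226,424)]]
for k in range(4):
    q=Q[(k+1)%4]-Q[k];print(np.hypot(*q)*1000,(np.degrees(np.arctan2(q[1],q[0]))+45)%90-45)
print('c',np.mean(Q,0), 'disc',onz(d,216+300/5,150+195/5,.036))
t=rot(observe()['ee_rot'])[:,1];print('tool y',(np.degrees(np.arctan2(t[1],t[0]))+45)%90-45)
```

```text
18.477690764137414 -29.664315395507128
18.76234974966232 -27.231974453069668
19.774201875272414 -30.072073307112618
18.61142990321875 -31.20297419371036
c [ 0.51088636 -0.16840793] disc [ 0.51157648 -0.1684069   0.036     ]
tool y -27.86140318882724
```

drive_tool(
  steps=[
    [0,0,1,-15,-0.03],
    [0,0,0,-20,0],
    [0,0,0,-20,0],
    [0,0,0,-16,0],
    [0,0,0,0,0],
    [0.7,0,0,0,0],
    [0.7,0,0,0,0],
    [0.7,0,0,0,0],
    [0.7,0,0,0,0],
    [1,0,0,0,0],
    [1,0,0,0,0],
    [1,0,0,0,0],
    [1,0,0,0,0],
    [1,0,0,0,0],
    [1,0,0,0,0],
  ],
  grip_force=40,
)

```text
clock: 9.18
position: [0.511, -0.169, 0.1102]
ee_rot: [-2.718, -1.576, 0.0]
force: [-1.0, 0.9, -0.2]
width: 0.324
gripper_force: 0.0
```

drive_tool(
  steps=[
    [1,0,0,0,0],
    [1,0,0,0,0],
    [1,0,0,0,0],
    [1,0,0,0,0],
    [1,0,0,0,0],
  ],
)

```text
clock: 9.6
position: [0.511, -0.169, 0.1102]
ee_rot: [-2.718, -1.575, 0.0]
force: [0.4, -0.3, 0.1]
width: 0.207
gripper_force: 40.0
```

drive_tool(
  steps=[
    [1,0,0,15,0],
    [1,0,0,25,0],
    [1,0,0,30,0],
    [1,0,0,30,0],
    [1,0,0,30,0.05],
    [1,15,20,0,0.1],
    [1,15,20,0,0.1],
    [1,20,27,0,0.1],
    [1,20,27,0,0.1],
    [1,20,27,0,0.1],
    [1,18,22,0,0.08],
    [1,10,13,0,0.05],
    [1,6,7,0,0],
    [1,0,0,0,0],
    [1,0,0,0,0],
    [1,0,0,0,0],
  ],
)

```text
clock: 10.93
position: [0.6343, -0.008, 0.2402]
ee_rot: [2.041, 2.388, -0.002]
force: [-0.2, 0.1, -0.7]
width: 0.209
gripper_force: 40.0
```

Run:
```python
from h import *
o=observe();print(o['position'],o['ee_rot'],o['width'],o['force'])
t=rot(o['ee_rot']);print('tool y',(np.degrees(np.arctan2(t[1,1],t[0,1]))+45)%90-45,'z',t[:,2])
w=snap('wrist','wrist6');s=snap('side','side6');c=snap('scene','scene6')
p=np.array([*o['position'][:2],o['position'][2]+.0188-.125])
print('tip',p);T=[]
for d in (w,s,c):
    q=proj(d,p).astype(int);q2=proj(d,[.6345,-.0055,.044]);print(q,q2);T.append(q)
def cut(d,q,h,f):
    x,y=max(0,q[0]-h),max(0,q[1]-h);print(x,y);return cv2.resize(d['image'][y:y+2*h,x:x+2*h],(400,400),interpolation=3)
a=cut(w,T[0],75,0);b=cut(s,T[1],50,0)
cv2.imwrite('pics/crop6.png',np.hstack([a,b])[:,:,::-1])
```

```text
[ 0.63430787 -0.00802971  0.24020854] [ 2.04068631e+00  2.38807653e+00 -1.88583742e-03] 0.20866042932424106 [-0.20702003  0.1271535  -0.6954068 ]
tool y 8.970124312217933 z [-5.02843552e-04 -1.14968150e-03 -9.99999213e-01]
tip [ 0.63430787 -0.00802971  0.13400854]
[275 198] [276.62576377 178.44924768]
[167 231] [170.57113263 273.91125275]
[253 145] [253.70317357 166.53550616]
200 123
117 181
```

View pics/crop6.png

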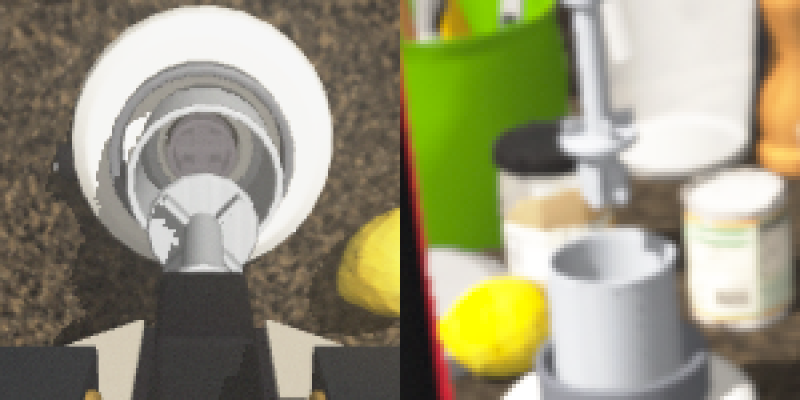

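Run:
```python
from h import *
d=get_image('wrist');P=lambda x,y,z:onz(d,200+x*.375,123+y*.375,z)
z=.134+.034
print('disc L,R',P(148,222,z),P(257,222,z),'far edge',P(202,172,z))
print('mouth',P(202,147,.044)); print('rim',P(130,170,.107),P(284,170,.107),P(207,104,.107))
```

```text
disc L,R [ 0.61727606 -0.00850144  0.168     ] [ 0.65137416 -0.00308357  0.168     ] far edge [0.63164136 0.01014567 0.168     ]
mouth [ 0.63376043 -0.00474707  0.044     ]
rim [ 0.60619982 -0.0063583   0.107     ] [0.66448923 0.00290507 0.107     ] [0.63135177 0.02323125 0.107     ]
```

drive_tool(
  steps=[
    [1,0,2,0,0],
    [1,0,0,-10,0],
    [1,0,0,-20,0],
    [1,0,0,-20,0],
    [1,0,0,-20,0],
    [1,0,0,-12,0],
    [1,0,0,0,0],
    [1,0,0,0,0],
    [1,0,0,0,0],
  ],
)

```text
clock: 11.88
position: [0.6357, -0.004, 0.1593]
ee_rot: [2.036, 2.391, 0.002]
force: [1.3, 0.5, -0.9]
width: 0.206
gripper_force: 40.0
```

Run:
```python
from h import *
for _ in range(3):
    get_image('wrist');o=observe();t=rot(o['ee_rot']);print(o['position'],o['force'],o['ft_torque'],(np.degrees(np.arctan2(t[1,1],t[0,1]))+45)%90-45)
```

```text
[ 0.63595249 -0.00394867  0.15957713] [-0.05555103 -0.20345832 -1.44053993] [0.00467495 0.02037045 0.03883599] 9.161815281281733
[ 0.63593476 -0.0039813   0.15959578] [ 1.07492649  0.00400478 -1.23953045] [ 0.03039738 -0.05157049 -0.0014107 ] 9.157666796927188
[ 0.63582701 -0.00397932  0.15949231] [-0.03733974 -0.04381328 -1.68786543] [ 0.00916717 -0.0003629   0.03079915] 9.162381797528454
```

drive_tool(
  steps=[
    [1,-1.5,-1.3,0,0],
    [1,0,0,-4,0],
    [1,0,0,0,0],
    [1,0,0,0,0],
    [1,0,0,0,0],
  ],
)

```text
clock: 12.45
position: [0.6335, -0.0053, 0.1542]
ee_rot: [-2.037, -2.392, 0.0]
force: [-0.3, 0.7, -0.7]
width: 0.205
gripper_force: 40.0
```

drive_tool(
  steps=[
    [1,0.7,0,-2,0],
    [1,0,0,-2,0],
    [1,0,0,-2,0],
    [1,0,0,-2,0],
    [1,0,0,0,0],
    [1,0,0,0,0],
  ],
)

```text
clock: 12.95
position: [0.6341, -0.0055, 0.146]
ee_rot: [-2.037, -2.392, 0.001]
force: [0.4, 0.5, -1.8]
width: 0.208
gripper_force: 40.0
```

drive_tool(
  steps=[
    [1,0,0,-3,0],
    [1,0,0,-3,0],
    [1,0,0,-3,0],
    [1,0,0,-3,0],
    [1,0,0,-2,0],
    [1,0,0,0,0],
    [1,0,0,0,0],
    [1,0,0,0,0],
  ],
)

```text
clock: 13.62
position: [0.6342, -0.0054, 0.1322]
ee_rot: [-2.037, -2.392, 0.0]
force: [-0.4, -0.4, -1.8]
width: 0.21
gripper_force: 40.0
```

drive_tool(
  steps=[
    [1,0,0,-2,0],
    [1,0,0,-1,0],
    [1,0,0,0,0],
    [1,0,0,0,0],
    [1,0,0,0,0],
    [1,0,0,0,0],
    [1,0,0,0,0],
  ],
)

```text
clock: 14.2
position: [0.6344, -0.0053, 0.1295]
ee_rot: [2.037, 2.391, 0.001]
force: [-0.4, -1.3, 5.1]
width: 0.209
gripper_force: 40.0
```

drive_tool(
  steps=[
    [1,0,0,-2,0],
    [1,0,0,-2,0],
    [1,0,0,-2,0],
    [1,0,0,-2,0],
    [1,0,0,0,0],
    [1,0,0,0,0],
    [1,0,0,0,0],
    [1,0,0,0,0],
  ],
)

```text
clock: 14.87
position: [0.6348, -0.0053, 0.1219]
ee_rot: [2.036, 2.391, 0.002]
force: [-0.9, -0.7, 8.5]
width: 0.207
gripper_force: 40.1
```

drive_tool(
  steps=[
    [1,0,0,-1,0],
    [1,0,0,-0.5,0],
    [1,0,0,0,0],
    [1,0,0,0,0],
    [1,0,0,0,0],
    [1,0,0,0,0],
  ],
)

```text
clock: 15.37
position: [0.6357, -0.0052, 0.1217]
ee_rot: [2.035, 2.39, 0.004]
force: [-2.6, -0.8, 16.2]
width: 0.213
gripper_force: 40.2
```

Run:
```python
from h import *
s=snap('side');w=snap('wrist');o=observe();print(o['position'],o['force'],o['gripper_force'])
a=s['image'][150:310,100:260];b=w['image'][60:260,170:390]
cv2.imwrite('pics/crop7.png',np.hstack([cv2.resize(a,(400,400),interpolation=3),cv2.resize(b,(400,364),interpolation=3) if 0 else cv2.resize(b,(400,400),interpolation=3)])[:,:,::-1])
```

```text
[ 0.63565026 -0.005233    0.12169251] [-1.87975065 -0.23396093 16.27112066] 40.21137177944183
```

The drive is at its stop: z stays at 0.1217 while the force rose to 16 N, above the 9.8 N spring. Signing off.

```bash
python3 -c "
from cell import arm
print(arm.sign_off())"
```

```text
the job is handed in; nothing more can be done
None
```

I handed the job in at about 15 s: the sleeve is seated in the bowl, and the beater is meshed, home and still held at 40 N with the drive at its stop. Meshing and the stop I read from tool height and force; the sleeve I last saw seated just before lowering the beater, and sign-off gave no verdict.

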